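Secure the headrest arm's pivot pin with its R-clip

TASK

Secure the headrest arm's upright pivot pin with its R-clip: take the clip out of its hooded holder, lay it down on the rubber mat and let go, then take it afresh so that its straight leg is free. Push the leg through the pin's cross hole (the pin stands higher or lower each time, so feel for it) until the bow springs over the pin and the clip sits fully home. Let go, and leave the other things on the table where they are.

Things in the scene. Friction and masses are not known exactly. Their poses are not given: they have to be found in the camera images.
- clip_grip (a point): Centre of the clip's grey moulded grip, a block 36 long (x) x 24 wide (y) x 20 mm high (z). x points along the steel straight leg to its tip, z up as it lies in the holder or on the mat. The leg's axis runs along x at y -6, z 0 mm from here: a 10 mm thick collar (the stop) from x 18 to 29.5, then 5 mm wire, and a 3.2 mm thick tip ending at x 90. Clip weighs about 70 g.
- clip_wires (a point): 62 mm ahead of clip_grip along x and at y 1.5 mm: middle of leg and bow, where both may be gripped together from above, 20 mm wide (the leg's outside at y -8.5, the bow's at y 11.5 mm from clip_grip). Pressed inwards the bow is stiff; it springs outwards only. The 5 mm wires are level, 10 mm above the underside of the grip. Same axes as clip_grip.
- clip_seat (a point): Point on the leg's axis, 39.5 mm ahead of clip_grip along x and at y -6, z 0 mm from it (same axes): it lies on the pin's axis when the clip is home.
- bow (a joint): How far the clip's bow is sprung outwards, rad: 0 at rest, about 0.05 while its crest (55 mm ahead of clip_grip) rides over the pin's +y side, near 0 again once it has sprung over. The bow lies on the leg's +y side, 18 to 78 mm ahead of clip_grip. Pushing it over takes about 4 to 10 N along the leg.
- pivot (a point): Centre of the top of the bracket's white boss (64 mm across, 45 mm above the table), z up. The fixed upright pin stands centred here. Its round 7 mm cross hole runs along this frame's x, through the pin's middle; enter from the -x side (rim chamfered 1 mm). The pin's height is unknown: the hole's centre is 24 to 40 mm above this point, always 16 mm below the pin's flat top end: find it by touch.
- bracket: Fixed white headrest bracket, base plate 130 x 120 x 22 mm, origin under the pin; same axes as pivot. Its steel pin is 20 mm thick, with a part 18 x 18 mm square and 18 mm high that has the hole at its middle, and an 18 mm round end above. The white arm runs from the boss along -y, no higher than the boss, to a chin cup 195 mm away, 84 mm across, 100 mm above the table.
- rack: Fixed white hooded clip holder, 60 x 50 mm on a foot 110 x 100 x 6 mm; origin on the table. The mouth faces its +x, 20 mm from the origin. The clip's grip lies inside on a floor 20 mm up, under a roof with its top 48 mm up, with 4 mm of play either side; leg and bow stick out level, 30 mm above the table. The clip comes out straight along +x (45 mm or more).
- mat: Dark rubber mat, 190 x 180 x 3 mm, fixed flat on the table; origin at the centre of its underside.
- lens: Bystander: round trial lens in a dark ring, 38 mm across, 6 mm thick, with a small tab; origin at its underside. Leave it alone.
- stud: Bystander: plain headed steel stud, 60 mm long, lying; origin at its underside. Leave it alone.
- torch: Bystander: slim pen torch, 105 mm long, lying; origin at its underside. Leave it alone.
- driver: Bystander: small screwdriver, 160 mm long, lying; origin at its underside. Leave it alone.
- spray: Bystander: white bottle, 48 mm across, 130 mm tall; origin at its underside. Leave it alone.
- occluder: Bystander: flat black eye paddle, about 155 mm long, 6 mm thick; origin at its underside. Leave it alone.
- dish: Bystander: small white dish, 80 mm across, 35 mm tall; origin at its underside. Leave it alone.
- clip: The R-clip as a whole; origin 10 mm below clip_grip, at the middle of the grip's underside, same axes.

How it is judged:
By the outcome, as a careful person would: the job done as asked, in the order asked, and still so for the second after the job is handed in, with the robot touching nothing.
It also fails if it takes over 67 s, if anything falls off the work surface, if the arm or the gripper's body presses on something with over 40 N, if the wrist force passes 120 N, or if a joint passes its speed limit or range.

ROBOT

A 6-joint arm with a two-finger parallel gripper is mounted at the origin on the work surface. World frame = base frame: x ahead of the robot, y to its left, z up, the work surface at z = 0. Lengths are in m, angles in degrees, forces in N, time in s.
With the tool pointing down it reaches from about 0.325 to 0.9 m from the base axis. Payload 6.1 kg.
Tool frame: the origin (TCP) lies at the very end of the fingers, on their centre line; the grasp point (between the pads) lies 19 mm behind it; z points along the fingers, y is the direction in which the jaws open and shut (so a half turn about z gives the same grasp; the last joint's range is limited). The gripper opens to 87 mm and grips with 3 to 60 N. Pads are 19 mm wide; open, the fingers measure 117 mm over their backs; the gripper's body (75 mm by 190 mm) begins 51 mm behind the grasp point.
Start: joints at [-74.376, 12.628, 87.462, -0, 79.91, -7.225], TCP at [0.243, -0.576, 0.223] pointing down, gripper open.
Joint ranges: [-170.65, 170.65], [-52.31, 119.04], [5.05, 147.46], [-71.25, 251.25], [11.57, 151.72], [-153.62, 153.62]. Speed limits (degrees/s): [147.25, 147.25, 172.46, 180, 180, 180].

INTERFACE

Orientations are given as a 3x3 rotation matrix whose columns are the frame's x, y, z axes.
In Python, from bench import arm, vision gives the robot as it stands.
- The arm moves only by the tool servo_tool, never from a script. Its argument "motion" is a list of rows, each an object with "offset": the shift along the world's x, y, z in m, a list of three; "delta_rot": the turn, a rotation vector about the world's x, y, z in rad, a list of three; "fingers": the gripper's target within -1 to 1 (fully open at 1, half-way at 0, shut at -1). In form: [{"offset": [dx, dy, dz], "delta_rot": [ax, ay, az], "fingers": fingers}, ...]. A call has 1 to 5 rows; each row shifts and turns the pose as measured when the row begins; what a row does not reach is not made up. A row lasts 1/12 s, in which the tool goes at most 41.7 mm and 7.16 degrees, less where a joint would pass 70% of its speed; a pose out of reach is approached as far as the arm can. A call is refused whole if a number of a shift passes 0.0417 or a number of a turn 0.125, either way. A call with a gripper value outside its range is refused whole. The fingers move at their own pace and stop on an object; "grip_force" is the grip in N (left out, the last holds). Time passes only in rows, so rows that do not move let the fingers close. It gives the time, the measured TCP pose, the force and the opening at its end, in the units of the state.
- arm.state(): the state, without advancing time (a new reading comes with each control period).
- vision.camera(name): name is "scene" or "top"; returns the picture (480x640x3 uint8, red, green, blue); there is no depth.
- vision.get_calibration(name): a dict with "intrinsics" (3x3 intrinsics, pixels), "T" (4x4, takes a point from camera to world coordinates). Camera axes: x right, y down, z forward; pixel columns grow to the right and rows downward; lengths in m; the calibration is good to about 2 mm. A picture is of the moment at which its call begins. get_calibration takes no time and is no camera call.
- arm.finish_job(): hands the job in, once; it reports no verdict.
Trained networks look in the newest picture that a camera, given by its name, has taken for a name from the list of things; names that differ only in an ending like _2 or _b are one class to them, and where a whole thing is asked for, a point or a joint stands for the part that bears it (a point fixed in the world has none). Each returns a list of dicts, best first, with "confidence" (0 to 1); they miss things now and then, are a little off and sometimes report something else, mostly with a low value. They report only what shows in the picture. A call takes as long as a camera call.
- vision.trace(query, camera): "mask" (480x640 bool, what is visible of it) and "bbox" ([left, top, right, bottom] in pixels, round what is visible of it).
The state is a dict: "clock": time; "qpos": joint angles; "qvel": joint speeds; "tau": joint torques, N m; "position": TCP position; "eef_rot": TCP orientation; "contact_force": force on the tool from outside, world axes, zero at the start; "moment": the same for the moment, N m; "grip_width": opening from 0.0 (shut) to 1.0 (fully open).
Only numpy, scipy, OpenCV 4.12 (cv2) and the standard library are available. Lean on these libraries where they do the work, as an engineer would, in place of code of your own. Each camera call takes 0.05 s, during which the arm holds its last target. There are 200 camera calls.

## Working session

There is one attempt and no reset: what is moved stays moved. The work goes in short steps, Python scripts to look and compute and a tool call to move; the robot and the scene stay as the last step left them, time stands still between calls to the robot, and variables do not carry over. Pictures are saved under pics/ and viewed, about 8 in all and at most 12, crops included, and the job is handed in when it is done.

Besides the shell and the picture viewer there is one more tool, called after "Emit:" in YAML: its name, and indented under it one key for each argument. servo_tool: Moves the arm, as the interface text tells. Its arguments: {"type":"object","properties":{"motion":{"type":"array"},"grip_force":{"type":"number"}},"required":["motion"]}

```bash
ls; mkdir -p pics
python3 - <<'E'
from bench import arm, vision
import cv2, numpy as np
s=arm.state(); print({k:np.round(v,3).tolist() for k,v in s.items()})
for n in("scene","top"):
    im=vision.camera(n); cv2.imwrite(f"pics/{n}0.png",im[...,::-1])
    c=vision.get_calibration(n); print(n,np.round(c["intrinsics"],1).tolist(),np.round(c["T"],3).tolist())
E
```

```text
pics
{'clock': 0.0, 'qpos': [-74.374, 12.674, 87.526, -0.001, 79.91, -7.226], 'qvel': [-0.023, 0.003, -0.003, 0.052, -0.063, -0.155], 'tau': [-0.001, -49.461, -38.738, 0.07, 0.057, -0.0], 'position': [0.243, -0.575, 0.221], 'eef_rot': [[0.922, 0.388, -0.001], [0.388, -0.922, 0.002], [0.0, -0.002, -1.0]], 'contact_force': [0.264, 0.125, -0.521], 'moment': [-0.041, -0.035, -0.027], 'grip_width': 0.999}
scene [[548.1, 0.0, 313.8], [0.0, 548.1, 244.2], [0.0, 0.0, 1.0]] [[0.013, 0.868, -0.497, 1.024], [1.0, -0.01, 0.009, 0.04], [0.003, -0.497, -0.868, 0.846], [0.0, 0.0, 0.0, 1.0]]
top [[456.4, 0.0, 314.7], [0.0, 456.4, 239.7], [0.0, 0.0, 1.0]] [[-0.025, -0.99, 0.138, 0.471], [-0.999, 0.029, 0.021, 0.052], [-0.025, -0.137, -0.99, 0.84], [0.0, 0.0, 0.0, 1.0]]
```

View pics/top0.png

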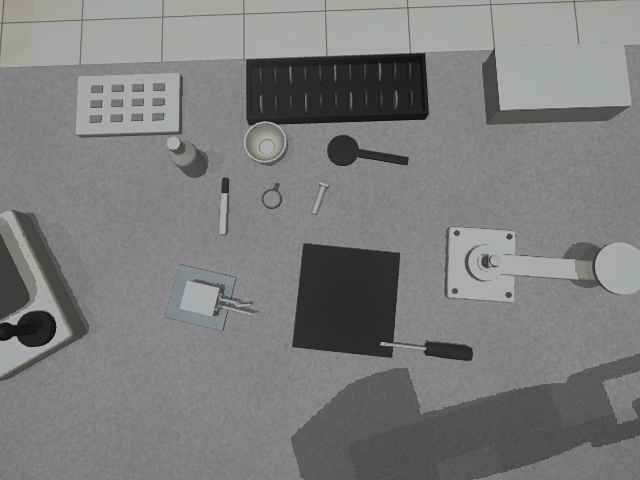

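View pics/scene0.png

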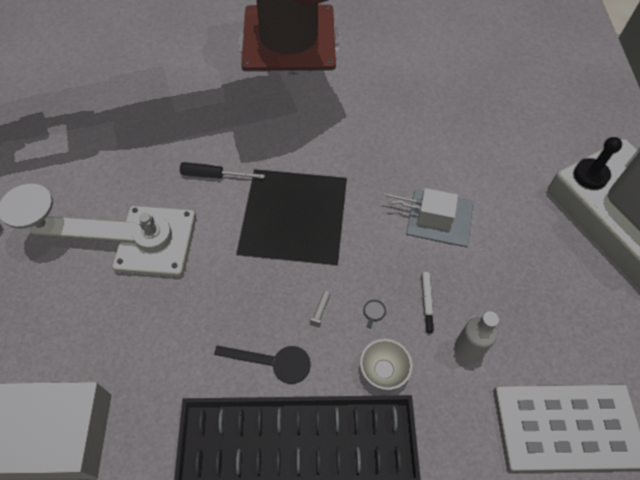

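```bash
cat > h.py <<'E'
from bench import arm, vision
import cv2, numpy as np
C={n:vision.get_calibration(n) for n in("scene","top")}
def px2w(n,u,v,z):
    K=np.array(C[n]["intrinsics"]);T=np.array(C[n]["T"])
    d=T[:3,:3]@np.linalg.solve(K,[u,v,1.]);o=T[:3,3]
    return o+d*(z-o[2])/d[2]
def w2px(n,p):
    K=np.array(C[n]["intrinsics"]);T=np.array(C[n]["T"])
    q=K@(T[:3,:3].T@(np.array(p)-T[:3,3]));return q[:2]/q[2]
def tri(a,b):
    A=[];B=[]
    for n,(u,v) in(("scene",a),("top",b)):
        K=np.array(C[n]["intrinsics"]);T=np.array(C[n]["T"])
        d=T[:3,:3]@np.linalg.solve(K,[u,v,1.]);d/=np.linalg.norm(d)
        P=np.eye(3)-np.outer(d,d);A.append(P);B.append(P@T[:3,3])
    return np.linalg.solve(sum(A),sum(B))
def crop(n,im,x,y,w,h,f):
    return cv2.resize(im[y:y+h,x:x+w],None,fx=f,fy=f,interpolation=cv2.INTER_CUBIC)
E
python3 - <<'E'
from h import *
t=vision.camera("top");s=vision.camera("scene")
np.savez("masks.npz")
out={}
for q in("rack","clip","bracket","mat"):
  for n in("top","scene"):
    r=vision.trace(q,n)
    if r:
        m=r[0]["mask"];out[q+n]=m
        print(q,n,round(r[0]["confidence"],2),np.round(r[0]["bbox"]).tolist(),len(r),cv2.minAreaRect(np.argwhere(m)[:,::-1].astype(np.float32)))
np.savez("masks.npz",**out)
a=np.vstack([np.hstack([crop("",t,150,250,130,95,3),crop("",t,430,215,130,95,3)]),np.hstack([crop("",s,370,165,130,95,3),crop("",s,95,190,130,95,3)])])
cv2.imwrite("pics/crop.png",a[...,::-1])
E
```

```text
rack top 0.98 [167.0, 261.0, 236.0, 330.0] 1 ((199.98358154296875, 296.8197021484375), (61.4970588684082, 55.42751693725586), 13.240520477294922)
rack scene 0.97 [407.0, 189.0, 472.0, 246.0] 1 ((440.7115478515625, 216.94229125976562), (62.95327377319336, 50.597957611083984), 11.309932708740234)
clip top 0.81 [218.0, 299.0, 248.0, 311.0] 1 ((233.16798400878906, 305.04864501953125), (34.10893249511719, 9.976149559020996), 10.954063415527344)
clip scene 0.73 [387.0, 194.0, 420.0, 209.0] 1 ((402.98291015625, 201.80984497070312), (35.66106033325195, 8.830357551574707), 8.880660057067871)
bracket top 0.52 [262.0, 182.0, 281.0, 207.0] 1 ((270.731689453125, 196.41464233398438), (24.026004791259766, 19.416362762451172), 77.90524291992188)
bracket scene 0.72 [2.0, 182.0, 199.0, 279.0] 1 ((94.22108459472656, 230.61373901367188), (196.06297302246094, 73.91586303710938), 9.697381019592285)
mat top 0.87 [292.0, 241.0, 400.0, 359.0] 1 ((347.099365234375, 299.2658996582031), (100.45442962646484, 105.95530700683594), 6.072456359863281)
mat scene 0.76 [237.0, 171.0, 348.0, 265.0] 2 ((291.5243835449219, 216.2804718017578), (102.7013168334961, 89.44953918457031), 6.340191841125488)
```

View pics/crop.png

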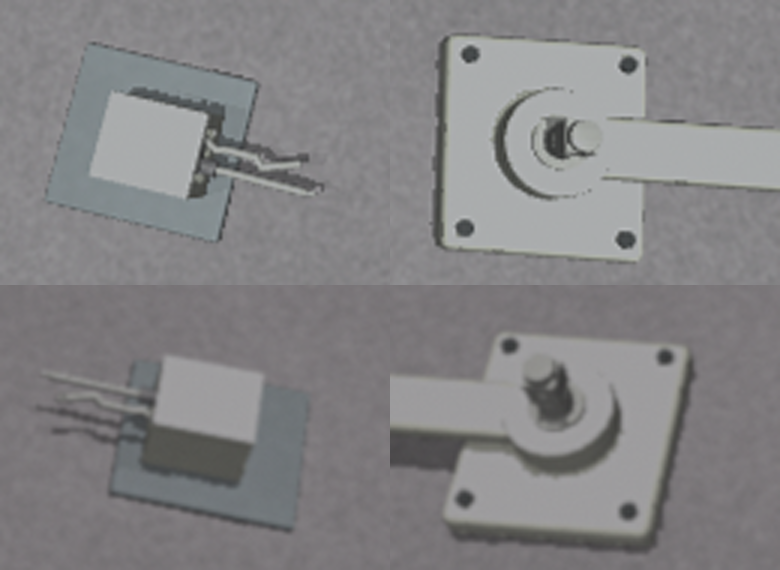

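Run:
```python
from h import *
f=lambda p,ox,oy,sx=0,sy=0:((p[0]-sx+.5)/3-.5+ox,(p[1]-sy+.5)/3-.5+oy)
T1=lambda p:f(p,150,250);T2=lambda p:f(p,430,215,390,0);S1=lambda p:f(p,370,165,0,285);S2=lambda p:f(p,95,190,390,285)
def show(nm,pts,n,g,z):
    w=np.array([px2w(n,*g(p),z) for p in pts])*1e3
    c=w.mean(0); e=[w[(i+1)%4]-w[i] for i in range(4)]
    print(nm,n,np.round(c,1),[round(float(np.linalg.norm(x)),1) for x in e],[round(float(np.degrees(np.arctan2(x[1],x[0]))),1) for x in e])
show("foot",[(90,42),(258,82),(220,240),(47,200)],"top",T1,.006)
show("roof",[(115,93),(209,112),(188,199),(90,177)],"top",T1,.048)
show("foot",[(308,395),(295,530),(110,493),(137,362)],"scene",S1,.006)
show("roof",[(165,356),(264,374),(254,442),(153,420)],"scene",S1,.048)
show("holes",[(470,54),(628,65),(626,240),(465,228)],"top",T2,.022)
show("holes",[(509,345),(665,357),(628,511),(464,498)],"scene",S2,.022)
print("pin top",tri(S2((542,367)),T2((586,136))))
print("tip",tri(S1((43,375)),T1((322,188))), px2w("top",*T1((322,188)),.03),px2w("scene",*S1((43,375)),.03))
print("legback",px2w("top",*T1((217,170)),.03),px2w("scene",*S1((130,390)),.03))
d=np.load("masks.npz")
for n in("top","scene"):
    r=cv2.minAreaRect(np.argwhere(d["mat"+n])[:,::-1].astype(np.float32));b=cv2.boxPoints(r)
    print("mat",np.round([px2w(n,*p,.003) for p in b],3).tolist())
```

```text
foot top [489.  280.1   6. ] [107.4, 97.2, 108.7, 98.5] [-104.8, 166.2, 76.0, -14.6]
roof top [485.4 270.4  48. ] [56.3, 50.9, 58.6, 49.9] [-102.8, 166.4, 76.2, -16.1]
foot scene [489.7 279.7   6. ] [98.1, 109.6, 98.5, 106.2] [-13.4, -104.0, 164.6, 75.8]
roof scene [484.7 269.8  48. ] [58.6, 49.1, 58.7, 46.9] [76.5, -14.9, -105.6, 165.0]
holes top [ 534.3 -227.8   22. ] [93.7, 104.1, 93.9, 104.1] [-95.7, 174.6, 84.2, -5.5]
holes scene [ 533.7 -230.5   22. ] [94.6, 103.9, 94.3, 104.1] [84.2, -5.7, -95.7, 174.5]
pin top [ 0.53425821 -0.22781114  0.08585322]
tip [0.45826672 0.17468511 0.03443777] [0.45816089 0.17387711 0.03      ] [0.45505918 0.17691132 0.03      ]
legback [0.47017319 0.23580849 0.03      ] [0.46656764 0.22829733 0.03      ]
mat [[0.395, 0.116, 0.003], [0.586, 0.092, 0.003], [0.561, -0.091, 0.003], [0.373, -0.062, 0.003]]
mat [[0.562, -0.089, 0.003], [0.367, -0.081, 0.003], [0.396, 0.115, 0.003], [0.586, 0.089, 0.003]]
```

Emit:
servo_tool:
  motion:
    - {"offset": [0.026, 0.031, -0.004], "delta_rot": [0, 0, 0.12], "fingers": -1}
    - {"offset": [0.026, 0.031, -0.004], "delta_rot": [0, 0, 0.12], "fingers": -1}
    - {"offset": [0.026, 0.031, -0.004], "delta_rot": [0, 0, 0.12], "fingers": -1}
    - {"offset": [0.026, 0.031, -0.004], "delta_rot": [0, 0, 0.12], "fingers": -1}
    - {"offset": [0.026, 0.031, -0.004], "delta_rot": [0, 0, 0.12], "fingers": -1}
  grip_force: 15

```text
clock: 1.02
position: [0.3702, -0.423, 0.2032]
eef_rot: [[0.533, 0.846, 0.002], [0.846, -0.533, -0.006], [-0.004, 0.005, -1.0]]
contact_force: [-0.0, 0.1, -0.4]
grip_width: 0.708
```

Emit:
servo_tool:
  motion:
    - {"offset": [0.026, 0.031, -0.004], "delta_rot": [0, 0, 0.12], "fingers": -1}
    - {"offset": [0.026, 0.031, -0.004], "delta_rot": [0, 0, 0.12], "fingers": -1}
    - {"offset": [0.026, 0.031, -0.004], "delta_rot": [0, 0, 0.12], "fingers": -1}
    - {"offset": [0.026, 0.031, -0.004], "delta_rot": [0, 0, 0], "fingers": -1}
    - {"offset": [0.026, 0.031, -0.004], "delta_rot": [0, 0, 0], "fingers": -1}

```text
clock: 1.43
position: [0.5027, -0.2627, 0.1842]
eef_rot: [[0.178, 0.984, 0.007], [0.984, -0.178, -0.007], [-0.006, 0.009, -1.0]]
contact_force: [0.7, -0.9, 0.6]
grip_width: 0.323
```

Emit:
servo_tool:
  motion:
    - {"offset": [0.0157, 0.017, -0.025], "delta_rot": [0, 0, 0], "fingers": -1}
    - {"offset": [0.0157, 0.017, -0.025], "delta_rot": [0, 0, 0], "fingers": -1}
    - {"offset": [0, 0, -0.025], "delta_rot": [0, 0, 0], "fingers": -1}
    - {"offset": [0, 0, 0], "delta_rot": [0, 0, 0], "fingers": -1}

```text
clock: 1.77
position: [0.5418, -0.2192, 0.1094]
eef_rot: [[0.168, 0.986, 0.015], [0.986, -0.168, -0.009], [-0.006, 0.016, -1.0]]
contact_force: [-0.9, 0.3, -0.9]
grip_width: 0.039
```

Emit:
servo_tool:
  motion:
    - {"offset": [-0.0075, -0.009, -0.006], "delta_rot": [0.009, 0.015, 0], "fingers": -1}
    - {"offset": [0, 0, -0.003], "delta_rot": [0, 0, 0], "fingers": -1}
    - {"offset": [0, 0, -0.003], "delta_rot": [0, 0, 0], "fingers": -1}
    - {"offset": [0, 0, -0.002], "delta_rot": [0, 0, 0], "fingers": -1}

```text
clock: 2.1
position: [0.5341, -0.2307, 0.0975]
eef_rot: [[0.169, 0.986, 0.0], [0.986, -0.169, -0.0], [-0.0, 0.0, -1.0]]
contact_force: [0.2, -0.2, 0.0]
grip_width: 0.011
```

Emit:
servo_tool:
  motion:
    - {"offset": [0, 0, -0.002], "delta_rot": [0, 0, 0], "fingers": -1}
    - {"offset": [0, 0, -0.002], "delta_rot": [0, 0, 0], "fingers": -1}

```text
clock: 2.27
position: [0.5346, -0.233, 0.0953]
eef_rot: [[0.172, 0.985, 0.003], [0.985, -0.172, -0.002], [-0.001, 0.003, -1.0]]
contact_force: [-0.9, 0.1, 0.7]
grip_width: 0.007
```

Emit:
servo_tool:
  motion:
    - {"offset": [0, 0.003, -0.003], "delta_rot": [0, 0, 0], "fingers": -1}
    - {"offset": [0, 0, -0.003], "delta_rot": [0, 0, 0], "fingers": -1}

```text
clock: 2.43
position: [0.5352, -0.231, 0.0905]
eef_rot: [[0.173, 0.985, 0.006], [0.985, -0.173, -0.003], [-0.002, 0.006, -1.0]]
contact_force: [-0.3, 0.4, 0.4]
grip_width: 0.002
```

Emit:
servo_tool:
  motion:
    - {"offset": [0, 0, -0.003], "delta_rot": [0, 0, 0], "fingers": -1}

```text
clock: 2.52
position: [0.5354, -0.2312, 0.0876]
eef_rot: [[0.173, 0.985, 0.006], [0.985, -0.173, -0.004], [-0.003, 0.007, -1.0]]
contact_force: [-0.3, 0.7, 1.4]
grip_width: 0.003
```

Emit:
servo_tool:
  motion:
    - {"offset": [0, 0, -0.003], "delta_rot": [0, 0, 0], "fingers": -1}

```text
clock: 2.6
position: [0.5356, -0.2312, 0.0874]
eef_rot: [[0.173, 0.985, 0.006], [0.985, -0.173, -0.004], [-0.003, 0.006, -1.0]]
contact_force: [-16.5, 8.8, 39.7]
grip_width: 0.005
```

Emit:
servo_tool:
  motion:
    - {"offset": [0, 0, -0.002], "delta_rot": [0, 0, 0], "fingers": -1}

```text
clock: 2.68
position: [0.5356, -0.2313, 0.0876]
eef_rot: [[0.173, 0.985, 0.005], [0.985, -0.173, -0.004], [-0.003, 0.006, -1.0]]
contact_force: [-5.9, 2.6, 11.1]
grip_width: 0.003
```

Emit:
servo_tool:
  motion:
    - {"offset": [0, 0, 0.015], "delta_rot": [0, 0, 0.077], "fingers": -1}
    - {"offset": [0.002, 0.025, 0.002], "delta_rot": [0.003, 0.006, 0], "fingers": -1}
    - {"offset": [0.0005, 0.007, 0], "delta_rot": [0, 0, 0], "fingers": -1}
    - {"offset": [0, 0, -0.015], "delta_rot": [0, 0, 0], "fingers": -1}
    - {"offset": [0, 0, -0.012], "delta_rot": [0, 0, 0], "fingers": -1}

```text
clock: 3.1
position: [0.5409, -0.1993, 0.0816]
eef_rot: [[0.092, 0.996, 0.007], [0.996, -0.092, -0.005], [-0.004, 0.007, -1.0]]
contact_force: [-1.1, 0.1, -0.5]
grip_width: 0.008
```

Emit:
servo_tool:
  motion:
    - {"offset": [0, 0, 0], "delta_rot": [0, 0, 0], "fingers": -1}

```text
clock: 3.18
position: [0.5396, -0.1984, 0.079]
eef_rot: [[0.091, 0.996, 0.003], [0.996, -0.091, -0.003], [-0.003, 0.004, -1.0]]
contact_force: [-0.5, 0.4, -0.3]
grip_width: 0.003
```

Emit:
servo_tool:
  motion:
    - {"offset": [-0.002, -0.004, -0.004], "delta_rot": [0, 0, 0], "fingers": -1}
    - {"offset": [0, -0.002, 0], "delta_rot": [0, 0, 0], "fingers": -1}

```text
clock: 3.35
position: [0.5366, -0.2043, 0.0734]
eef_rot: [[0.091, 0.996, 0.001], [0.996, -0.091, -0.002], [-0.002, 0.001, -1.0]]
contact_force: [0.3, 0.0, 1.0]
grip_width: 0.002
```

Emit:
servo_tool:
  motion:
    - {"offset": [0, -0.002, 0], "delta_rot": [0, 0, 0], "fingers": -1}

```text
clock: 3.43
position: [0.5363, -0.2068, 0.0731]
eef_rot: [[0.091, 0.996, 0.001], [0.996, -0.091, -0.002], [-0.002, 0.001, -1.0]]
contact_force: [0.0, 0.2, 0.7]
grip_width: 0.0
```

Emit:
servo_tool:
  motion:
    - {"offset": [0, -0.002, 0], "delta_rot": [0, 0, 0], "fingers": -1}

```text
clock: 3.52
position: [0.5361, -0.2094, 0.0731]
eef_rot: [[0.092, 0.996, 0.0], [0.996, -0.092, -0.002], [-0.002, 0.0, -1.0]]
contact_force: [0.1, 0.5, -0.2]
grip_width: 0.005
```

Emit:
servo_tool:
  motion:
    - {"offset": [0, -0.002, 0], "delta_rot": [0, 0, 0], "fingers": -1}

```text
clock: 3.6
position: [0.5361, -0.2102, 0.0731]
eef_rot: [[0.093, 0.996, 0.0], [0.996, -0.093, 0.001], [0.001, 0.0, -1.0]]
contact_force: [1.7, 13.9, 4.1]
grip_width: 0.004
```

Emit:
servo_tool:
  motion:
    - {"offset": [0, -0.002, 0], "delta_rot": [0, 0, 0], "fingers": -1}

```text
clock: 3.68
position: [0.5361, -0.2101, 0.0731]
eef_rot: [[0.094, 0.996, -0.0], [0.996, -0.094, 0.006], [0.006, -0.001, -1.0]]
contact_force: [1.3, 10.7, 4.0]
grip_width: 0.005
```

Emit:
servo_tool:
  motion:
    - {"offset": [0, 0.002, 0.02], "delta_rot": [0.005, 0, 0], "fingers": -1}
    - {"offset": [0, -0.01, 0.01], "delta_rot": [0, 0, 0], "fingers": -1}
    - {"offset": [-0.003, -0.028, 0], "delta_rot": [0, 0, 0], "fingers": -1}
    - {"offset": [-0.001, -0.012, -0.006], "delta_rot": [0, 0, 0], "fingers": -1}
    - {"offset": [0, 0, -0.01], "delta_rot": [0, 0, 0], "fingers": -1}

```text
clock: 4.1
position: [0.5343, -0.2624, 0.0918]
eef_rot: [[0.092, 0.996, 0.006], [0.996, -0.093, 0.008], [0.008, 0.005, -1.0]]
contact_force: [0.5, -0.6, -0.7]
grip_width: 0.001
```

Emit:
servo_tool:
  motion:
    - {"offset": [0, 0, -0.01], "delta_rot": [0, 0, 0], "fingers": -1}
    - {"offset": [0, 0, 0], "delta_rot": [0, 0, 0], "fingers": -1}

```text
clock: 4.27
position: [0.5327, -0.2628, 0.0781]
eef_rot: [[0.096, 0.995, 0.003], [0.995, -0.096, 0.01], [0.01, 0.002, -1.0]]
contact_force: [-0.1, 0.9, -0.3]
grip_width: 0.003
```

Emit:
servo_tool:
  motion:
    - {"offset": [-0.001, 0.004, -0.005], "delta_rot": [-0.01, 0.003, -0.004], "fingers": -1}
    - {"offset": [0, 0.003, 0], "delta_rot": [0, 0, 0], "fingers": -1}

```text
clock: 4.43
position: [0.5302, -0.2543, 0.0702]
eef_rot: [[0.101, 0.995, -0.004], [0.995, -0.101, 0.001], [0.001, -0.004, -1.0]]
contact_force: [-0.3, -0.4, -0.6]
grip_width: 0.007
```

Emit:
servo_tool:
  motion:
    - {"offset": [0, 0.002, 0], "delta_rot": [0, 0, 0], "fingers": -1}

```text
clock: 4.52
position: [0.5299, -0.2509, 0.0694]
eef_rot: [[0.1, 0.995, -0.005], [0.995, -0.1, 0.002], [0.001, -0.005, -1.0]]
contact_force: [0.5, -0.4, -0.1]
grip_width: 0.008
```

Emit:
servo_tool:
  motion:
    - {"offset": [0, 0.002, 0], "delta_rot": [0, 0, 0], "fingers": -1}

```text
clock: 4.6
position: [0.5296, -0.2494, 0.0691]
eef_rot: [[0.099, 0.995, -0.005], [0.995, -0.099, -0.001], [-0.001, -0.005, -1.0]]
contact_force: [-1.8, -13.5, -4.6]
grip_width: 0.004
```

Emit:
servo_tool:
  motion:
    - {"offset": [0, 0.002, 0], "delta_rot": [0, 0, 0], "fingers": -1}

```text
clock: 4.68
position: [0.5296, -0.2494, 0.0692]
eef_rot: [[0.097, 0.995, -0.005], [0.995, -0.097, -0.006], [-0.007, -0.004, -1.0]]
contact_force: [-0.9, -13.9, -5.7]
grip_width: 0.008
```

Emit:
servo_tool:
  motion:
    - {"offset": [0, 0.002, 0], "delta_rot": [0, 0, 0], "fingers": -1}

```text
clock: 4.77
position: [0.5296, -0.2495, 0.0693]
eef_rot: [[0.096, 0.995, -0.005], [0.995, -0.096, -0.012], [-0.012, -0.003, -1.0]]
contact_force: [0.0, -12.0, -6.7]
grip_width: 0.005
```

Emit:
servo_tool:
  motion:
    - {"offset": [0, 0.002, 0], "delta_rot": [0, 0, 0], "fingers": -1}

```text
clock: 4.85
position: [0.5296, -0.2496, 0.0693]
eef_rot: [[0.095, 0.995, -0.004], [0.995, -0.095, -0.017], [-0.017, -0.003, -1.0]]
contact_force: [0.1, -8.9, -5.7]
grip_width: 0.009
```

Emit:
servo_tool:
  motion:
    - {"offset": [0, -0.002, 0.04], "delta_rot": [0.017, -0.004, 0], "fingers": 0.2}
    - {"offset": [0, 0, 0.04], "delta_rot": [0, 0, -0.03], "fingers": 0.2}
    - {"offset": [-0.005, 0.038, 0.01], "delta_rot": [0, 0, -0.03], "fingers": 0.2}
    - {"offset": [-0.005, 0.04, 0], "delta_rot": [0, 0, -0.03], "fingers": 0.2}
    - {"offset": [-0.005, 0.04, 0], "delta_rot": [0, 0, -0.03], "fingers": 0.2}

```text
clock: 5.27
position: [0.5138, -0.1368, 0.1627]
eef_rot: [[0.225, 0.974, 0.002], [0.974, -0.225, -0.003], [-0.003, 0.002, -1.0]]
contact_force: [0.7, 0.2, -1.0]
grip_width: 0.295
```

Emit:
servo_tool:
  motion:
    - {"offset": [-0.005, 0.04, 0], "delta_rot": [0, 0, 0], "fingers": 0.2}
    - {"offset": [-0.005, 0.04, 0], "delta_rot": [0, 0, 0], "fingers": 0.2}
    - {"offset": [-0.005, 0.04, 0], "delta_rot": [0, 0, 0], "fingers": 0.2}
    - {"offset": [-0.005, 0.04, 0], "delta_rot": [0, 0, 0], "fingers": 0.2}
    - {"offset": [-0.005, 0.04, 0], "delta_rot": [0, 0, 0], "fingers": 0.2}

```text
clock: 5.68
position: [0.4874, 0.0709, 0.1668]
eef_rot: [[0.227, 0.974, 0.011], [0.974, -0.227, -0.004], [-0.001, 0.011, -1.0]]
contact_force: [0.9, 0.2, -0.1]
grip_width: 0.586
```

Emit:
servo_tool:
  motion:
    - {"offset": [-0.005, 0.04, 0], "delta_rot": [0, 0, 0], "fingers": 0.2}
    - {"offset": [-0.005, 0.04, -0.01], "delta_rot": [-0.004, 0.011, 0], "fingers": 0.2}
    - {"offset": [-0.005, 0.037, -0.02], "delta_rot": [0, 0, 0], "fingers": 0.2}
    - {"offset": [0, 0, -0.025], "delta_rot": [0, 0, 0], "fingers": 0.2}
    - {"offset": [0, 0, 0], "delta_rot": [0, 0, 0], "fingers": 0.2}

```text
clock: 6.1
position: [0.4696, 0.1996, 0.1166]
eef_rot: [[0.215, 0.977, 0.009], [0.977, -0.215, -0.003], [-0.001, 0.01, -1.0]]
contact_force: [-0.8, -0.8, -0.7]
grip_width: 0.599
```

Run:
```python
from h import *
s=vision.camera("scene");t=vision.camera("top")
st=arm.state();p=np.array(st["position"]);R=np.array(st["eef_rot"]);print(p.round(4),R[:,0].round(3),st["qpos"])
print("tcp px",w2px("scene",p),w2px("top",p))
for n in("scene","top"):
    r=vision.trace("clip",n);print(n,[(round(x["confidence"],2),x["bbox"]) for x in r])
a=np.hstack([crop("",s,360,130,130,130,3),crop("",t,160,240,130,130,3)])
cv2.imwrite("pics/c4.png",a[...,::-1])
```

```text
[0.4726 0.1988 0.1207] [0.217 0.976 0.002] [ 14.19051194   2.33995809 110.28492131  -0.30511487  66.58934542
  26.84716432]
tcp px [404.36562483 171.6795468 ] [232.40047969 304.60240958]
scene [(0.55, [382.9, 194.3, 422.6, 212.1])]
top []
```

View pics/c4.png

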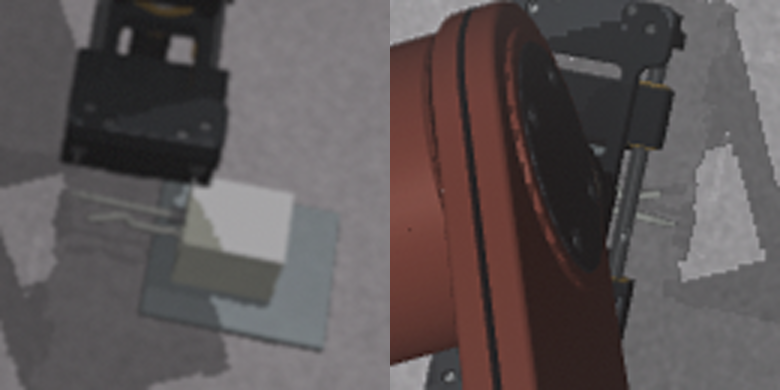

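Emit:
servo_tool:
  motion:
    - {"offset": [-0.002, 0.002, -0.035], "delta_rot": [0, 0, 0], "fingers": 0.2}
    - {"offset": [0, 0, -0.035], "delta_rot": [0, 0, 0], "fingers": 0.2}
    - {"offset": [0, 0, -0.01], "delta_rot": [0, 0, 0], "fingers": 0.2}
    - {"offset": [0, 0, 0], "delta_rot": [0, 0, 0], "fingers": 0.2}

```text
clock: 6.63
position: [0.4809, 0.1969, 0.0494]
eef_rot: [[0.227, 0.973, 0.034], [0.974, -0.227, 0.002], [0.01, 0.033, -0.999]]
contact_force: [-0.2, 0.2, -0.6]
grip_width: 0.6
```

Emit:
servo_tool:
  motion:
    - {"offset": [-0.008, 0.003, -0.008], "delta_rot": [-0.002, 0.034, 0], "fingers": 0.2}
    - {"offset": [0, 0, 0], "delta_rot": [0, 0, 0], "fingers": 0.2}

```text
clock: 6.8
position: [0.4741, 0.1989, 0.0436]
eef_rot: [[0.23, 0.973, -0.001], [0.973, -0.23, 0.0], [0.0, -0.001, -1.0]]
contact_force: [-0.6, -0.1, 0.4]
grip_width: 0.602
```

Emit:
servo_tool:
  motion:
    - {"offset": [-0.004, 0.002, -0.008], "delta_rot": [0, 0, 0], "fingers": 0.2}
    - {"offset": [0, 0, -0.006], "delta_rot": [0, 0, 0], "fingers": 0.2}
    - {"offset": [0, 0, -0.004], "delta_rot": [0, 0, 0], "fingers": 0.2}
    - {"offset": [0, 0, 0], "delta_rot": [0, 0, 0], "fingers": 0.2}

```text
clock: 7.13
position: [0.4736, 0.2017, 0.0285]
eef_rot: [[0.231, 0.973, 0.006], [0.973, -0.231, 0.002], [0.003, 0.005, -1.0]]
contact_force: [-0.1, -0.4, 0.7]
grip_width: 0.604
```

Emit:
servo_tool:
  motion:
    - {"offset": [-0.005, 0, -0.006], "delta_rot": [-0.002, 0.006, 0], "fingers": 0.2}
    - {"offset": [0, 0, 0], "delta_rot": [0, 0, 0], "fingers": -0.2}
    - {"offset": [0, 0, 0], "delta_rot": [0, 0, 0], "fingers": -0.35}

```text
clock: 7.38
position: [0.4684, 0.202, 0.0224]
eef_rot: [[0.23, 0.973, -0.0], [0.973, -0.23, 0.0], [0.0, -0.0, -1.0]]
contact_force: [0.7, 0.3, 0.6]
grip_width: 0.518
```

Run:
```python
from h import *
s=vision.camera("scene")
st=arm.state();print(np.round(st["position"],4),st["grip_width"])
cv2.imwrite("pics/c5.png",crop("",s,360,130,120,110,5)[...,::-1])
```

```text
[0.468  0.2019 0.0221] 0.4785277008491447
```

View pics/c5.png

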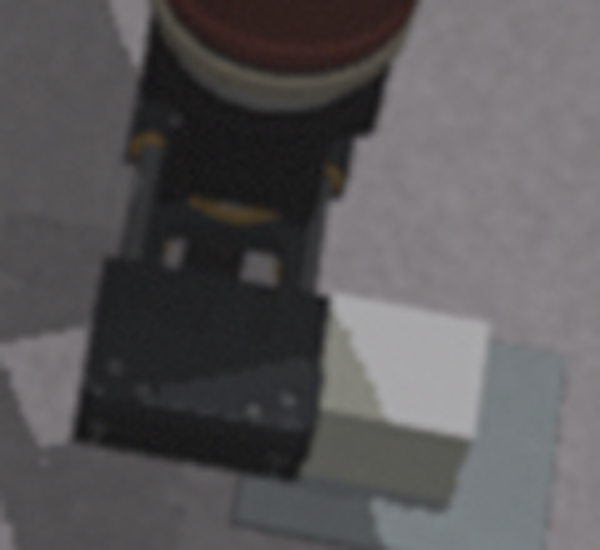

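Emit:
servo_tool:
  motion:
    - {"offset": [0, 0, 0], "delta_rot": [0, 0, 0], "fingers": -0.45}
    - {"offset": [0, 0, 0], "delta_rot": [0, 0, 0], "fingers": -0.6}
    - {"offset": [0, 0, 0], "delta_rot": [0, 0, 0], "fingers": -1}
    - {"offset": [0, 0, 0], "delta_rot": [0, 0, 0], "fingers": -1}
    - {"offset": [0, 0, 0], "delta_rot": [0, 0, 0], "fingers": -1}
  grip_force: 15

```text
clock: 7.85
position: [0.4682, 0.202, 0.0226]
eef_rot: [[0.23, 0.973, -0.0], [0.973, -0.23, 0.0], [0.0, -0.0, -1.0]]
contact_force: [-0.3, -0.3, -0.5]
grip_width: 0.181
```

Emit:
servo_tool:
  motion:
    - {"offset": [0, 0, 0], "delta_rot": [0, 0, 0], "fingers": -1}
    - {"offset": [0, 0, 0], "delta_rot": [0, 0, 0], "fingers": -1}

```text
clock: 8.02
position: [0.4683, 0.202, 0.0227]
eef_rot: [[0.23, 0.973, -0.0], [0.973, -0.23, 0.0], [0.0, -0.0, -1.0]]
contact_force: [0.1, 0.9, 0.2]
grip_width: 0.177
```

Emit:
servo_tool:
  motion:
    - {"offset": [-0.0025, -0.0097, 0.0005], "delta_rot": [0, 0, 0], "fingers": -1}
    - {"offset": [-0.0025, -0.0097, 0.0005], "delta_rot": [0, 0, 0], "fingers": -1}
    - {"offset": [-0.0025, -0.0097, 0], "delta_rot": [0, 0, 0], "fingers": -1}
    - {"offset": [0, 0, 0], "delta_rot": [0, 0, 0], "fingers": -1}

```text
clock: 8.35
position: [0.4595, 0.1702, 0.0234]
eef_rot: [[0.229, 0.974, -0.001], [0.974, -0.229, -0.001], [-0.001, -0.001, -1.0]]
contact_force: [0.4, -0.2, 0.0]
grip_width: 0.183
```

Run:
```python
from h import *
s=vision.camera("scene");t=vision.camera("top")
st=arm.state();print(np.round(st["position"],4),st["grip_width"],np.round(st["contact_force"],1))
for n in("scene","top"):
    r=vision.trace("clip",n);print(n,[(round(x["confidence"],2),x["bbox"]) for x in r])
a=np.hstack([crop("",s,350,130,130,130,3),crop("",t,170,240,130,130,3)])
cv2.imwrite("pics/c6.png",a[...,::-1])
```

```text
[0.4603 0.1713 0.0237] 0.17725097995053357 [-0.4  0.9 -0.4]
scene [(0.51, [401.8, 196.7, 425.3, 211.3])]
top []
```

View pics/c6.png

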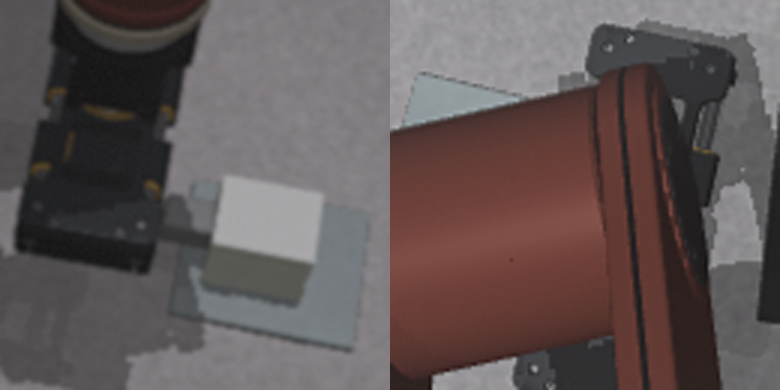

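Emit:
servo_tool:
  motion:
    - {"offset": [-0.003, -0.012, 0.0], "delta_rot": [0, 0, 0], "fingers": -1}
    - {"offset": [-0.003, -0.012, 0.0], "delta_rot": [0, 0, 0], "fingers": -1}
    - {"offset": [-0.003, -0.012, 0], "delta_rot": [0, 0, 0], "fingers": -1}
    - {"offset": [-0.002, -0.008, 0.012], "delta_rot": [0, 0, 0], "fingers": -1}
    - {"offset": [0, -0.01, 0.02], "delta_rot": [0, 0, 0], "fingers": -1}

```text
clock: 8.97
position: [0.4447, 0.1149, 0.0525]
eef_rot: [[0.224, 0.975, -0.007], [0.975, -0.224, -0.0], [-0.002, -0.007, -1.0]]
contact_force: [0.5, -1.0, -0.5]
grip_width: 0.181
```

Emit:
servo_tool:
  motion:
    - {"offset": [0, -0.02, 0.025], "delta_rot": [0, 0, 0], "fingers": -1}
    - {"offset": [0, 0, 0.01], "delta_rot": [0, 0, 0], "fingers": -1}

```text
clock: 9.13
position: [0.4434, 0.0917, 0.0889]
eef_rot: [[0.224, 0.975, -0.009], [0.975, -0.224, -0.001], [-0.003, -0.008, -1.0]]
contact_force: [-0.0, -0.2, -0.2]
grip_width: 0.179
```

Run:
```python
from h import *
s=vision.camera("scene");t=vision.camera("top")
st=arm.state();print(np.round(st["position"],4),st["grip_width"],np.round(st["contact_force"],1),np.round(st["qpos"],1))
for n in("scene","top"):
    r=vision.trace("clip",n);print(n,[(round(x["confidence"],2),x["bbox"]) for x in r])
a=np.hstack([crop("",s,310,100,130,130,3),crop("",t,200,240,130,130,3)])
cv2.imwrite("pics/c7.png",a[...,::-1])
```

```text
[0.444  0.0937 0.0885] 0.18260014060323906 [ 0.7 -0.3 -1. ] [  1.9  -2.4 118.9   0.   63.9  14.9]
scene [(0.97, [356.8, 165.1, 385.5, 186.0])]
top []
```

View pics/c7.png

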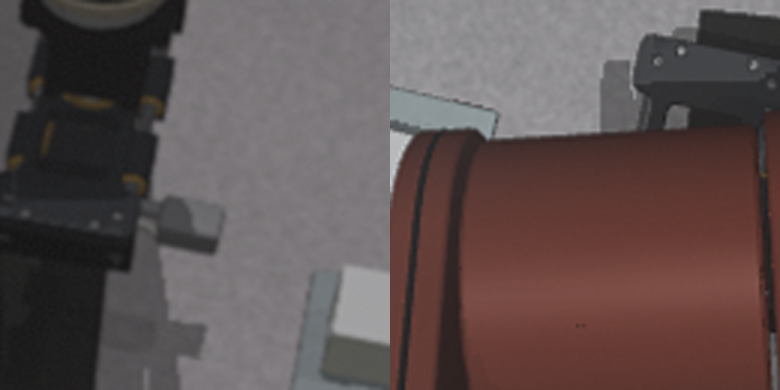

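Emit:
servo_tool:
  motion:
    - {"offset": [0.004, -0.005, 0.002], "delta_rot": [0, 0, 0.12], "fingers": -1}
    - {"offset": [0.004, -0.005, 0.0], "delta_rot": [0, 0, 0.12], "fingers": -1}
    - {"offset": [0.004, -0.005, 0], "delta_rot": [0, 0, 0.12], "fingers": -1}
    - {"offset": [0.004, -0.005, 0], "delta_rot": [0, 0, 0.12], "fingers": -1}
    - {"offset": [0.004, -0.005, 0], "delta_rot": [0, 0, 0.12], "fingers": -1}

```text
clock: 9.75
position: [0.4566, 0.0721, 0.0802]
eef_rot: [[-0.386, 0.922, -0.022], [0.922, 0.386, -0.008], [0.001, -0.023, -1.0]]
contact_force: [-0.7, -0.0, 0.1]
grip_width: 0.18
```

Emit:
servo_tool:
  motion:
    - {"offset": [0.004, -0.005, 0.0], "delta_rot": [0, 0, 0.12], "fingers": -1}
    - {"offset": [0.004, -0.005, 0.0], "delta_rot": [0, 0, 0.12], "fingers": -1}
    - {"offset": [0.004, -0.005, 0], "delta_rot": [0, 0, 0.12], "fingers": -1}
    - {"offset": [0.004, -0.005, 0], "delta_rot": [0, 0, 0.12], "fingers": -1}
    - {"offset": [0.004, -0.005, 0], "delta_rot": [0, 0, 0.12], "fingers": -1}

```text
clock: 10.17
position: [0.471, 0.0496, 0.0706]
eef_rot: [[-0.853, 0.521, -0.027], [0.522, 0.853, -0.021], [0.012, -0.032, -0.999]]
contact_force: [-0.5, -0.1, -0.9]
grip_width: 0.182
```

Emit:
servo_tool:
  motion:
    - {"offset": [0.004, -0.005, 0.0], "delta_rot": [0, 0, 0.12], "fingers": -1}
    - {"offset": [0.004, -0.005, 0.0], "delta_rot": [0, 0, 0.12], "fingers": -1}
    - {"offset": [0.004, -0.005, 0], "delta_rot": [0, 0, 0.1], "fingers": -1}
    - {"offset": [0, 0, 0], "delta_rot": [0, 0, 0], "fingers": -1}

```text
clock: 10.5
position: [0.479, 0.0364, 0.0629]
eef_rot: [[-0.982, 0.186, -0.03], [0.186, 0.982, -0.029], [0.024, -0.034, -0.999]]
contact_force: [-1.1, 0.1, -0.1]
grip_width: 0.186
```

Emit:
servo_tool:
  motion:
    - {"offset": [0.012, -0.008, 0.0], "delta_rot": [0.029, -0.03, 0.089], "fingers": -1}
    - {"offset": [0.01, -0.006, 0.0], "delta_rot": [0, 0, 0], "fingers": -1}
    - {"offset": [0, 0, -0.012], "delta_rot": [0, 0, 0], "fingers": -1}
    - {"offset": [0, 0, 0], "delta_rot": [0, 0, 0], "fingers": -1}

```text
clock: 10.83
position: [0.4985, 0.0245, 0.0458]
eef_rot: [[-0.994, 0.109, -0.006], [0.109, 0.994, 0.001], [0.006, 0.0, -1.0]]
contact_force: [-0.7, -0.0, -1.6]
grip_width: 0.183
```

Emit:
servo_tool:
  motion:
    - {"offset": [0, 0, -0.012], "delta_rot": [0, -0.006, 0.01], "fingers": -1}
    - {"offset": [0, 0, -0.012], "delta_rot": [0, 0, 0], "fingers": -1}
    - {"offset": [0, 0, -0.004], "delta_rot": [0, 0, 0], "fingers": -1}
    - {"offset": [0, 0, 0], "delta_rot": [0, 0, 0], "fingers": -1}

```text
clock: 11.17
position: [0.4979, 0.0258, 0.0154]
eef_rot: [[-0.994, 0.111, -0.005], [0.111, 0.994, 0.0], [0.005, -0.0, -1.0]]
contact_force: [0.8, 0.5, -1.2]
grip_width: 0.178
```

Emit:
servo_tool:
  motion:
    - {"offset": [0, 0, -0.004], "delta_rot": [0, -0.005, 0], "fingers": -1}
    - {"offset": [0, 0, -0.002], "delta_rot": [0, 0, 0], "fingers": -1}

```text
clock: 11.33
position: [0.498, 0.0262, 0.0091]
eef_rot: [[-0.994, 0.113, -0.0], [0.113, 0.994, 0.0], [0.0, 0.0, -1.0]]
contact_force: [-0.3, -0.2, -1.4]
grip_width: 0.18
```

Emit:
servo_tool:
  motion:
    - {"offset": [0, 0, -0.002], "delta_rot": [0, 0, 0], "fingers": -1}

```text
clock: 11.42
position: [0.4982, 0.0262, 0.0073]
eef_rot: [[-0.994, 0.113, 0.0], [0.113, 0.994, 0.0], [-0.0, 0.0, -1.0]]
contact_force: [-0.8, 0.1, -0.3]
grip_width: 0.183
```

Emit:
servo_tool:
  motion:
    - {"offset": [0, 0, -0.0015], "delta_rot": [0, 0, 0], "fingers": -1}

```text
clock: 11.5
position: [0.4983, 0.0263, 0.0058]
eef_rot: [[-0.994, 0.114, 0.0], [0.114, 0.994, 0.0], [-0.0, 0.0, -1.0]]
contact_force: [-0.4, -0.6, -0.4]
grip_width: 0.179
```

Emit:
servo_tool:
  motion:
    - {"offset": [0, 0, -0.001], "delta_rot": [0, 0, 0], "fingers": -0.4}
    - {"offset": [0, 0, 0], "delta_rot": [0, 0, 0], "fingers": -0.2}
    - {"offset": [0, 0, 0], "delta_rot": [0, 0, 0], "fingers": 0.0}
    - {"offset": [0, 0, 0], "delta_rot": [0, 0, 0], "fingers": 0.0}
    - {"offset": [0, 0, 0.01], "delta_rot": [0, 0, 0], "fingers": 0.0}

```text
clock: 11.92
position: [0.4977, 0.0263, 0.0145]
eef_rot: [[-0.993, 0.114, -0.001], [0.114, 0.993, 0.0], [0.001, 0.0, -1.0]]
contact_force: [-0.4, -0.3, -0.5]
grip_width: 0.453
```

Emit:
servo_tool:
  motion:
    - {"offset": [0, 0, 0.03], "delta_rot": [0, 0, 0], "fingers": 0.0}
    - {"offset": [-0.01, 0, 0.04], "delta_rot": [0, 0, 0], "fingers": 0.0}
    - {"offset": [-0.01, -0.04, 0.02], "delta_rot": [0, 0, 0], "fingers": 0.0}
    - {"offset": [0, -0.04, 0], "delta_rot": [0, 0, 0], "fingers": 0.0}
    - {"offset": [0, -0.04, 0], "delta_rot": [0, 0, 0], "fingers": 0.0}

```text
clock: 12.33
position: [0.4785, -0.0869, 0.112]
eef_rot: [[-0.995, 0.103, 0.003], [0.103, 0.995, 0.0], [-0.003, 0.001, -1.0]]
contact_force: [0.4, -0.6, -0.2]
grip_width: 0.499
```

Emit:
servo_tool:
  motion:
    - {"offset": [0, -0.04, 0.0], "delta_rot": [0, 0, 0], "fingers": 0.0}
    - {"offset": [0, -0.04, 0], "delta_rot": [0, 0, 0], "fingers": 0.0}

```text
clock: 12.5
position: [0.4796, -0.1703, 0.1164]
eef_rot: [[-0.995, 0.1, 0.009], [0.1, 0.995, -0.002], [-0.009, -0.002, -1.0]]
contact_force: [1.1, 0.8, 0.2]
grip_width: 0.501
```

Run:
```python
from h import *
s=vision.camera("scene");t=vision.camera("top")
st=arm.state();print(np.round(st["position"],4),st["grip_width"],np.round(st["contact_force"],1),np.round(st["qpos"],1))
for n in("scene","top"):
    r=vision.trace("clip",n);print(n,[(round(x["confidence"],2),x["bbox"]) for x in r])
a=np.hstack([crop("",s,225,150,130,130,3),crop("",t,285,230,130,130,3)])
cv2.imwrite("pics/c8.png",a[...,::-1])
```

```text
[ 0.48   -0.1744  0.1169] 0.49872036962342947 [ 0.3  0.7 -0.4] [ -28.8    2.4  110.6    0.    66.3 -112.7]
scene [(0.97, [292.9, 185.3, 314.0, 230.7])]
top [(0.91, [326.6, 273.8, 341.4, 329.1]), (0.36, [332.2, 280.4, 339.0, 309.2]), (0.31, [262.4, 185.8, 279.1, 208.9])]
```

View pics/c8.png

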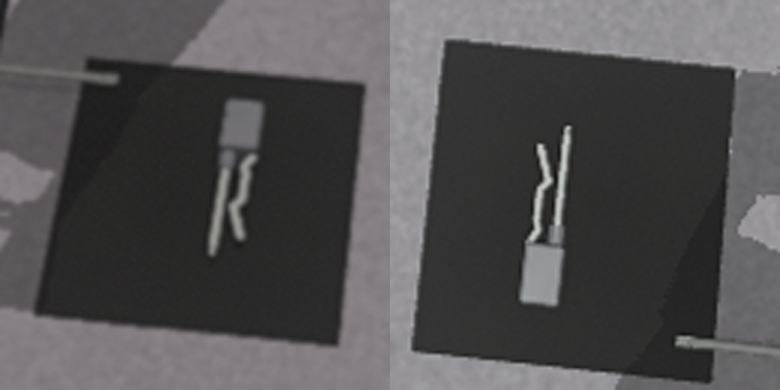

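Run:
```python
from h import *
g=lambda p:((p[0]-390+.5)/3-.5+285,(p[1]+.5)/3-.5+230)
s=lambda p:((p[0]+.5)/3-.5+225,(p[1]+.5)/3-.5+150)
Q=[(525,242),(563,246),(557,306),(519,301)]
w=np.array([px2w("top",*g(p),.023) for p in Q])*1e3;print("grip top",w.mean(0).round(1),[np.round(w[(i+1)%4]-w[i],1)[:2].tolist() for i in range(4)])
a,b=[px2w("top",*g(p),.013) for p in((557,245),(568,127))];print("leg top",a,b,np.degrees(np.arctan2(*(b-a)[1::-1])))
a,b=[px2w("scene",*s(p),.013) for p in((229,160),(212,254))];print("leg sc",a,b,np.degrees(np.arctan2(*(b-a)[1::-1])))
# edges via top mask of bright pixels
t=vision.camera("top");hsv=t[230:360,285:415].astype(int).sum(2)
m=(hsv>240).astype(np.uint8); 
n,l,st,c=cv2.connectedComponentsWithStats(m)
for i in range(1,n):
    if 100<st[i,4]<800: print(st[i],c[i], px2w("top",c[i][0]+285,c[i][1]+230,.018)); 
S=arm.state();print(np.round(S["position"],4))
```

```text
grip top [439.7  37.1  23. ] [[-2.9, -22.3], [-34.6, 4.7], [3.4, 22.2], [34.1, -4.5]]
leg top [0.45593219 0.02685233 0.013     ] [0.52607699 0.01789688 0.013     ] -7.275637615894214
leg sc [0.46003146 0.02642435 0.013     ] [0.52666236 0.01628679 0.013     ] -8.650921605132229
[ 43  42  18  60 494] [51.67004049 78.12753036] [0.46182428 0.03333056 0.018     ]
[ 0.4791 -0.1684  0.1149]
```

Emit:
servo_tool:
  motion:
    - {"offset": [-0.008, 0.04, 0], "delta_rot": [0, 0, -0.031], "fingers": 0.1}
    - {"offset": [-0.008, 0.04, 0], "delta_rot": [0, 0, 0], "fingers": 0.1}
    - {"offset": [-0.008, 0.04, 0], "delta_rot": [0, 0, 0], "fingers": 0.1}
    - {"offset": [-0.008, 0.04, -0.01], "delta_rot": [0, 0, 0], "fingers": 0.1}
    - {"offset": [-0.004, 0.032, -0.01], "delta_rot": [0, 0, 0], "fingers": 0.1}

```text
clock: 13.17
position: [0.4427, 0.027, 0.0979]
eef_rot: [[-0.99, 0.138, 0.011], [0.138, 0.99, -0.002], [-0.012, -0.001, -1.0]]
contact_force: [0.2, 0.1, -0.7]
grip_width: 0.545
```

Emit:
servo_tool:
  motion:
    - {"offset": [0, 0, -0.01], "delta_rot": [0, 0, 0], "fingers": 0.1}
    - {"offset": [0, 0, 0], "delta_rot": [0, 0, 0], "fingers": 0.1}

```text
clock: 13.33
position: [0.4385, 0.036, 0.0859]
eef_rot: [[-0.992, 0.125, 0.008], [0.125, 0.992, 0.0], [-0.008, 0.001, -1.0]]
contact_force: [0.0, 0.6, -0.0]
grip_width: 0.549
```

Emit:
servo_tool:
  motion:
    - {"offset": [0, 0, -0.02], "delta_rot": [0, 0.008, 0], "fingers": 0.1}
    - {"offset": [0, 0, -0.02], "delta_rot": [0, 0, 0], "fingers": 0.1}
    - {"offset": [0, 0, -0.008], "delta_rot": [0, 0, 0], "fingers": 0.1}
    - {"offset": [0, 0, 0], "delta_rot": [0, 0, 0], "fingers": 0.1}

```text
clock: 13.67
position: [0.4388, 0.0385, 0.0382]
eef_rot: [[-0.993, 0.117, 0.002], [0.117, 0.993, -0.0], [-0.002, 0.0, -1.0]]
contact_force: [-0.1, 0.1, 0.4]
grip_width: 0.552
```

Emit:
servo_tool:
  motion:
    - {"offset": [0, -0.003, -0.016], "delta_rot": [0, 0.002, -0.01], "fingers": 0.1}
    - {"offset": [0, 0, -0.01], "delta_rot": [0, 0, 0], "fingers": 0.1}
    - {"offset": [0, 0, 0], "delta_rot": [0, 0, 0], "fingers": 0.1}

```text
clock: 13.92
position: [0.4404, 0.0346, 0.0135]
eef_rot: [[-0.992, 0.128, 0.001], [0.128, 0.992, -0.0], [-0.001, -0.0, -1.0]]
contact_force: [0.8, -0.1, -0.0]
grip_width: 0.549
```

Emit:
servo_tool:
  motion:
    - {"offset": [-0.001, 0.001, -0.006], "delta_rot": [0, 0, 0], "fingers": 0.1}
    - {"offset": [0, 0, -0.002], "delta_rot": [0, 0, 0], "fingers": -0.1}
    - {"offset": [0, 0, 0], "delta_rot": [0, 0, 0], "fingers": -0.3}

```text
clock: 14.17
position: [0.4407, 0.0351, 0.0066]
eef_rot: [[-0.992, 0.129, 0.003], [0.129, 0.992, -0.0], [-0.003, -0.0, -1.0]]
contact_force: [-0.2, 0.3, -0.7]
grip_width: 0.471
```

Emit:
servo_tool:
  motion:
    - {"offset": [0, 0, 0], "delta_rot": [0, 0, 0], "fingers": -0.5}
    - {"offset": [0, 0, 0], "delta_rot": [0, 0, 0], "fingers": -1}
    - {"offset": [0, 0, 0], "delta_rot": [0, 0, 0], "fingers": -1}
    - {"offset": [0, 0, 0], "delta_rot": [0, 0, 0], "fingers": -1}
    - {"offset": [0, 0, 0], "delta_rot": [0, 0, 0], "fingers": -1}
  grip_force: 40

```text
clock: 14.58
position: [0.442, 0.035, 0.0083]
eef_rot: [[-0.992, 0.129, 0.006], [0.129, 0.992, -0.001], [-0.006, -0.0, -1.0]]
contact_force: [-0.4, -0.2, -0.1]
grip_width: 0.271
```

Emit:
servo_tool:
  motion:
    - {"offset": [0, 0, 0.012], "delta_rot": [0, 0, 0], "fingers": -1}
    - {"offset": [0, 0, 0.03], "delta_rot": [0, 0, 0.01], "fingers": -1}
    - {"offset": [-0.001, 0, 0.03], "delta_rot": [0, 0, 0.01], "fingers": -1}
    - {"offset": [-0.002, -0.035, 0.005], "delta_rot": [0, 0, 0.011], "fingers": -1}
    - {"offset": [-0.002, -0.035, 0], "delta_rot": [0, 0, 0], "fingers": -1}

```text
clock: 15.0
position: [0.4343, -0.0313, 0.0872]
eef_rot: [[-0.996, 0.087, 0.001], [0.087, 0.996, 0.001], [-0.001, 0.001, -1.0]]
contact_force: [0.5, -0.2, -1.0]
grip_width: 0.273
```

Emit:
servo_tool:
  motion:
    - {"offset": [-0.002, -0.035, 0], "delta_rot": [0, 0, 0], "fingers": -1}
    - {"offset": [-0.002, -0.035, 0], "delta_rot": [0, 0, 0], "fingers": -1}
    - {"offset": [-0.002, -0.03, 0], "delta_rot": [0, 0, 0], "fingers": -1}
    - {"offset": [-0.002, -0.02, 0], "delta_rot": [0, 0, 0], "fingers": -1}
    - {"offset": [0, 0, 0], "delta_rot": [0, 0, 0], "fingers": -1}

```text
clock: 15.42
position: [0.4273, -0.1614, 0.0913]
eef_rot: [[-0.996, 0.087, 0.009], [0.086, 0.996, -0.005], [-0.01, -0.004, -1.0]]
contact_force: [0.3, 0.2, -0.3]
grip_width: 0.276
```

Emit:
servo_tool:
  motion:
    - {"offset": [-0.001, -0.025, -0.008], "delta_rot": [0.004, 0.003, -0.011], "fingers": -1}
    - {"offset": [-0.001, -0.02, -0.008], "delta_rot": [0, 0, 0], "fingers": -1}
    - {"offset": [0, -0.003, -0.004], "delta_rot": [0, 0, 0], "fingers": -1}
    - {"offset": [0, 0, 0], "delta_rot": [0, 0, 0], "fingers": -1}

```text
clock: 15.75
position: [0.4253, -0.2109, 0.0712]
eef_rot: [[-0.995, 0.101, 0.007], [0.101, 0.995, 0.0], [-0.007, 0.001, -1.0]]
contact_force: [0.6, 0.2, -1.1]
grip_width: 0.27
```

Emit:
servo_tool:
  motion:
    - {"offset": [0, -0.0023, -0.004], "delta_rot": [0, 0, 0.003], "fingers": -1}
    - {"offset": [0, 0, 0], "delta_rot": [0, 0, 0], "fingers": -1}

```text
clock: 15.92
position: [0.4252, -0.2115, 0.0666]
eef_rot: [[-0.995, 0.098, 0.007], [0.098, 0.995, 0.002], [-0.006, 0.002, -1.0]]
contact_force: [-0.4, 0.7, -0.2]
grip_width: 0.27
```

Run:
```python
from h import *
s=vision.camera("scene");t=vision.camera("top")
for i in range(3):
    st=arm.state();print(np.round(st["position"],4),np.round(st["eef_rot"],4)[:,0],np.round(st["eef_rot"],4)[:,2])
print(w2px("scene",[.534,-.2299,.0875]),w2px("top",[.534,-.2299,.0875]))
a=np.hstack([crop("",s,95,150,100,110,4),crop("",t,440,215,100,110,4)])
cv2.imwrite("pics/c9.png",a[...,::-1])
```

```text
[ 0.4256 -0.2114  0.0673] [-0.9952  0.0972 -0.0072] [ 0.0074  0.0011 -1.    ]
[ 0.4256 -0.2114  0.0673] [-0.9952  0.0972 -0.0072] [ 0.0074  0.0011 -1.    ]
[ 0.4256 -0.2114  0.0673] [-0.9952  0.0972 -0.0072] [ 0.0074  0.0011 -1.    ]
[144.00044888 216.37312668] [496.85993645 260.02157973]
```

View pics/c9.png

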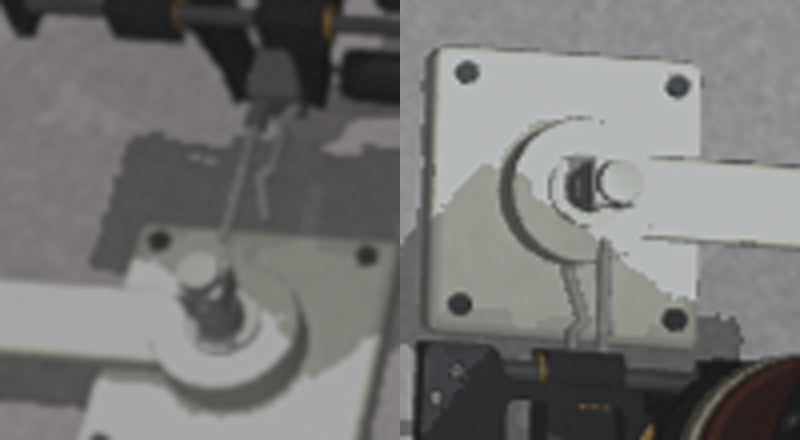

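Emit:
servo_tool:
  motion:
    - {"offset": [0, -0.002, 0], "delta_rot": [0, 0, 0], "fingers": -1}
    - {"offset": [0.003, -0.0003, 0], "delta_rot": [0, 0, 0], "fingers": -1}
    - {"offset": [0.003, -0.0003, 0], "delta_rot": [0, 0, 0], "fingers": -1}

```text
clock: 16.27
position: [0.4323, -0.2125, 0.0679]
eef_rot: [[-0.995, 0.095, 0.008], [0.095, 0.995, 0.001], [-0.008, 0.002, -1.0]]
contact_force: [0.1, 0.1, -0.2]
grip_width: 0.274
```

Emit:
servo_tool:
  motion:
    - {"offset": [0.002, -0.0002, 0], "delta_rot": [0, 0, 0], "fingers": -1}

```text
clock: 16.35
position: [0.4349, -0.2126, 0.0682]
eef_rot: [[-0.995, 0.094, 0.009], [0.094, 0.996, 0.001], [-0.008, 0.001, -1.0]]
contact_force: [-0.4, 0.1, -0.5]
grip_width: 0.277
```

Emit:
servo_tool:
  motion:
    - {"offset": [0, -0.0016, -0.0015], "delta_rot": [0, 0.002, -0.004], "fingers": -1}

```text
clock: 16.43
position: [0.4357, -0.2142, 0.0672]
eef_rot: [[-0.995, 0.098, 0.008], [0.098, 0.995, 0.0], [-0.007, 0.001, -1.0]]
contact_force: [0.4, 0.2, 0.3]
grip_width: 0.266
```

Emit:
servo_tool:
  motion:
    - {"offset": [0.002, -0.0003, -0.0002], "delta_rot": [0, 0, 0], "fingers": -1}

```text
clock: 16.52
position: [0.4378, -0.2145, 0.0668]
eef_rot: [[-0.995, 0.098, 0.007], [0.098, 0.995, 0.0], [-0.007, 0.001, -1.0]]
contact_force: [0.8, -0.1, -1.0]
grip_width: 0.274
```

Emit:
servo_tool:
  motion:
    - {"offset": [0.002, -0.0003, -0.0002], "delta_rot": [0, 0, 0], "fingers": -1}

```text
clock: 16.6
position: [0.44, -0.2149, 0.0666]
eef_rot: [[-0.995, 0.098, 0.007], [0.098, 0.995, 0.0], [-0.007, 0.001, -1.0]]
contact_force: [-0.3, -0.2, -0.2]
grip_width: 0.269
```

Emit:
servo_tool:
  motion:
    - {"offset": [0.002, -0.0003, -0.0002], "delta_rot": [0, 0, 0], "fingers": -1}

```text
clock: 16.68
position: [0.4422, -0.2152, 0.0663]
eef_rot: [[-0.995, 0.098, 0.007], [0.098, 0.995, 0.0], [-0.007, 0.001, -1.0]]
contact_force: [-0.5, 0.3, -0.4]
grip_width: 0.269
```

Emit:
servo_tool:
  motion:
    - {"offset": [0.002, 0.0001, 0.0004], "delta_rot": [0, 0, 0], "fingers": -1}

```text
clock: 16.77
position: [0.4444, -0.2152, 0.0666]
eef_rot: [[-0.995, 0.098, 0.007], [0.098, 0.995, 0.0], [-0.007, 0.001, -1.0]]
contact_force: [0.2, -0.3, -0.8]
grip_width: 0.272
```

Emit:
servo_tool:
  motion:
    - {"offset": [0.002, 0, 0.0001], "delta_rot": [0, 0, 0], "fingers": -1}

```text
clock: 16.85
position: [0.4466, -0.2153, 0.0667]
eef_rot: [[-0.995, 0.099, 0.007], [0.099, 0.995, 0.0], [-0.007, 0.001, -1.0]]
contact_force: [-0.1, 0.7, -0.9]
grip_width: 0.27
```

Emit:
servo_tool:
  motion:
    - {"offset": [0.002, -0.0002, 0], "delta_rot": [0, 0, 0], "fingers": -1}

```text
clock: 16.93
position: [0.4488, -0.2154, 0.0667]
eef_rot: [[-0.995, 0.099, 0.007], [0.099, 0.995, 0.0], [-0.007, 0.001, -1.0]]
contact_force: [0.1, -0.3, -0.6]
grip_width: 0.271
```

Emit:
servo_tool:
  motion:
    - {"offset": [0.002, -0.0002, 0], "delta_rot": [0, 0, 0], "fingers": -1}

```text
clock: 17.02
position: [0.451, -0.2157, 0.0667]
eef_rot: [[-0.995, 0.099, 0.007], [0.099, 0.995, 0.0], [-0.007, 0.001, -1.0]]
contact_force: [0.6, -0.6, -1.0]
grip_width: 0.27
```

Emit:
servo_tool:
  motion:
    - {"offset": [0.003, -0.0003, 0], "delta_rot": [0, 0, 0], "fingers": -1}
    - {"offset": [0.003, -0.0003, 0], "delta_rot": [0, 0, 0], "fingers": -1}

```text
clock: 17.18
position: [0.4574, -0.2163, 0.0666]
eef_rot: [[-0.995, 0.099, 0.007], [0.099, 0.995, 0.001], [-0.006, 0.001, -1.0]]
contact_force: [1.1, 0.3, -0.9]
grip_width: 0.267
```

Emit:
servo_tool:
  motion:
    - {"offset": [0.003, -0.0003, 0], "delta_rot": [0, 0, 0], "fingers": -1}

```text
clock: 17.27
position: [0.4607, -0.2166, 0.0666]
eef_rot: [[-0.995, 0.099, 0.007], [0.099, 0.995, 0.001], [-0.007, 0.001, -1.0]]
contact_force: [0.5, -0.4, -0.5]
grip_width: 0.273
```

Emit:
servo_tool:
  motion:
    - {"offset": [0.003, -0.0003, 0], "delta_rot": [0, 0, 0], "fingers": -1}

```text
clock: 17.35
position: [0.464, -0.2169, 0.0666]
eef_rot: [[-0.995, 0.099, 0.007], [0.099, 0.995, 0.001], [-0.006, 0.001, -1.0]]
contact_force: [-2.1, 1.7, 0.2]
grip_width: 0.271
```

Emit:
servo_tool:
  motion:
    - {"offset": [0.002, -0.0002, 0], "delta_rot": [0, 0, 0], "fingers": -1}

```text
clock: 17.43
position: [0.466, -0.2166, 0.0664]
eef_rot: [[-0.995, 0.098, 0.005], [0.098, 0.995, 0.002], [-0.005, 0.002, -1.0]]
contact_force: [-0.6, 1.5, -0.2]
grip_width: 0.274
```

Emit:
servo_tool:
  motion:
    - {"offset": [0.003, -0.0006, 0.0002], "delta_rot": [0, 0.001, -0.001], "fingers": -1}

```text
clock: 17.52
position: [0.4683, -0.2164, 0.066]
eef_rot: [[-0.995, 0.099, 0.002], [0.099, 0.995, 0.003], [-0.002, 0.004, -1.0]]
contact_force: [-3.1, 3.5, 0.2]
grip_width: 0.272
```

Emit:
servo_tool:
  motion:
    - {"offset": [0.003, -0.0004, 0], "delta_rot": [0, 0, 0], "fingers": -1}

```text
clock: 17.6
position: [0.4705, -0.2161, 0.0655]
eef_rot: [[-0.995, 0.099, -0.0], [0.099, 0.995, 0.005], [0.001, 0.005, -1.0]]
contact_force: [-6.6, 0.6, 2.2]
grip_width: 0.27
```

Emit:
servo_tool:
  motion:
    - {"offset": [0.003, -0.0004, 0], "delta_rot": [0, 0, 0], "fingers": -1}

```text
clock: 17.68
position: [0.472, -0.2162, 0.065]
eef_rot: [[-0.995, 0.098, -0.005], [0.098, 0.995, 0.006], [0.005, 0.005, -1.0]]
contact_force: [-13.0, -0.3, 5.8]
grip_width: 0.271
```

Emit:
servo_tool:
  motion:
    - {"offset": [0.003, -0.0004, 0], "delta_rot": [0, 0, 0], "fingers": -1}

```text
clock: 17.77
position: [0.4729, -0.2165, 0.0645]
eef_rot: [[-0.995, 0.098, -0.01], [0.098, 0.995, 0.006], [0.011, 0.005, -1.0]]
contact_force: [-13.2, 1.4, 5.6]
grip_width: 0.278
```

Emit:
servo_tool:
  motion:
    - {"offset": [0.0, -0.0012, 0.002], "delta_rot": [-0.005, -0.016, 0.001], "fingers": -1}

```text
clock: 17.85
position: [0.4727, -0.2173, 0.066]
eef_rot: [[-0.995, 0.097, 0.004], [0.097, 0.995, 0.003], [-0.004, 0.003, -1.0]]
contact_force: [0.4, 5.2, -2.0]
grip_width: 0.27
```

Emit:
servo_tool:
  motion:
    - {"offset": [0.001, -0.0005, 0.0005], "delta_rot": [-0.002, -0.003, 0], "fingers": -1}

```text
clock: 17.93
position: [0.4725, -0.2169, 0.0658]
eef_rot: [[-0.995, 0.097, 0.005], [0.097, 0.995, 0.002], [-0.004, 0.003, -1.0]]
contact_force: [-5.9, 2.4, 0.7]
grip_width: 0.274
```

Emit:
servo_tool:
  motion:
    - {"offset": [0.004, -0.0012, 0.0008], "delta_rot": [-0.003, -0.006, 0], "fingers": -1}
  grip_force: 50

```text
clock: 18.02
position: [0.4746, -0.2169, 0.0655]
eef_rot: [[-0.995, 0.096, 0.007], [0.096, 0.995, 0.002], [-0.007, 0.002, -1.0]]
contact_force: [-2.0, 2.4, -2.0]
grip_width: 0.271
```

Emit:
servo_tool:
  motion:
    - {"offset": [0.004, -0.001, 0.0008], "delta_rot": [-0.002, -0.005, 0], "fingers": -1}

```text
clock: 18.1
position: [0.4781, -0.2173, 0.0657]
eef_rot: [[-0.995, 0.096, 0.011], [0.096, 0.995, 0.001], [-0.011, 0.002, -1.0]]
contact_force: [-2.0, 2.1, -2.9]
grip_width: 0.27
```

Emit:
servo_tool:
  motion:
    - {"offset": [0.004, -0.001, 0.0008], "delta_rot": [-0.002, -0.005, 0], "fingers": -1}

```text
clock: 18.18
position: [0.4811, -0.2176, 0.0656]
eef_rot: [[-0.995, 0.096, 0.014], [0.096, 0.995, 0.0], [-0.013, 0.002, -1.0]]
contact_force: [-5.4, 2.9, -2.9]
grip_width: 0.269
```

Emit:
servo_tool:
  motion:
    - {"offset": [0.004, -0.0014, 0.0004], "delta_rot": [0, 0.003, -0.001], "fingers": -1}

```text
clock: 18.27
position: [0.4844, -0.2181, 0.0654]
eef_rot: [[-0.995, 0.097, 0.009], [0.097, 0.995, 0.002], [-0.009, 0.003, -1.0]]
contact_force: [-1.5, 5.6, -1.0]
grip_width: 0.268
```

Emit:
servo_tool:
  motion:
    - {"offset": [0.004, -0.0012, 0.0004], "delta_rot": [0, 0, -0.001], "fingers": -1}

```text
clock: 18.35
position: [0.4884, -0.2184, 0.0654]
eef_rot: [[-0.995, 0.098, 0.008], [0.098, 0.995, 0.004], [-0.008, 0.004, -1.0]]
contact_force: [-1.9, 5.4, 0.8]
grip_width: 0.272
```

Emit:
servo_tool:
  motion:
    - {"offset": [0.004, -0.0012, 0.0004], "delta_rot": [0, 0, 0], "fingers": -1}

```text
clock: 18.43
position: [0.4928, -0.2188, 0.0656]
eef_rot: [[-0.995, 0.098, 0.008], [0.098, 0.995, 0.005], [-0.008, 0.006, -1.0]]
contact_force: [2.3, 3.4, -1.1]
grip_width: 0.27
```

Emit:
servo_tool:
  motion:
    - {"offset": [0.002, -0.0012, 0.0004], "delta_rot": [-0.004, 0, 0], "fingers": -1}

```text
clock: 18.52
position: [0.4963, -0.2205, 0.0664]
eef_rot: [[-0.995, 0.098, 0.01], [0.098, 0.995, -0.0], [-0.01, 0.001, -1.0]]
contact_force: [-0.5, 0.6, -2.9]
grip_width: 0.27
```

Emit:
servo_tool:
  motion:
    - {"offset": [0.002, -0.0005, 0.0002], "delta_rot": [0, 0, 0], "fingers": -1}

```text
clock: 18.6
position: [0.4986, -0.221, 0.0664]
eef_rot: [[-0.995, 0.097, 0.01], [0.097, 0.995, -0.0], [-0.01, 0.001, -1.0]]
contact_force: [-1.7, 3.9, -4.4]
grip_width: 0.27
```

Emit:
servo_tool:
  motion:
    - {"offset": [0.002, -0.0005, 0], "delta_rot": [0, 0, 0], "fingers": -1}

```text
clock: 18.68
position: [0.4992, -0.221, 0.0659]
eef_rot: [[-0.995, 0.097, 0.006], [0.097, 0.995, 0.001], [-0.006, 0.001, -1.0]]
contact_force: [-13.8, 3.3, 5.9]
grip_width: 0.268
```

Emit:
servo_tool:
  motion:
    - {"offset": [0.002, -0.0005, 0], "delta_rot": [0, 0, 0], "fingers": -1}

```text
clock: 18.77
position: [0.4992, -0.2211, 0.0656]
eef_rot: [[-0.995, 0.097, 0.001], [0.097, 0.995, 0.002], [-0.001, 0.002, -1.0]]
contact_force: [-12.2, 3.9, 5.8]
grip_width: 0.271
```

Emit:
servo_tool:
  motion:
    - {"offset": [-0.0005, 0.0, 0.0005], "delta_rot": [-0.001, -0.005, 0], "fingers": -1}
    - {"offset": [0, 0, 0], "delta_rot": [0, 0, 0], "fingers": -0.4}
    - {"offset": [0, 0, 0], "delta_rot": [0, 0, 0], "fingers": -0.3}
    - {"offset": [0, 0, 0], "delta_rot": [0, 0, 0], "fingers": -0.1}
    - {"offset": [0, 0, 0], "delta_rot": [0, 0, 0], "fingers": 0.0}

```text
clock: 19.18
position: [0.5018, -0.2243, 0.0686]
eef_rot: [[-0.995, 0.098, 0.013], [0.098, 0.995, -0.005], [-0.013, -0.003, -1.0]]
contact_force: [0.0, 0.5, 0.1]
grip_width: 0.424
```

Emit:
servo_tool:
  motion:
    - {"offset": [0, 0, 0], "delta_rot": [0, 0, 0], "fingers": 0.1}
    - {"offset": [0, 0, 0], "delta_rot": [0, 0, 0], "fingers": 0.1}

```text
clock: 19.35
position: [0.503, -0.2253, 0.0696]
eef_rot: [[-0.995, 0.098, 0.016], [0.098, 0.995, -0.007], [-0.016, -0.005, -1.0]]
contact_force: [0.5, 0.5, -0.1]
grip_width: 0.522
```

Released; rise and move clear toward −x, then check.

Emit:
servo_tool:
  motion:
    - {"offset": [0, 0.0015, 0.012], "delta_rot": [0, 0, 0], "fingers": 0.1}
    - {"offset": [0, 0, 0.02], "delta_rot": [0, 0, 0], "fingers": 0.1}
    - {"offset": [0, 0, 0.03], "delta_rot": [0, 0, 0], "fingers": 0.1}
    - {"offset": [-0.01, 0, 0.04], "delta_rot": [0, 0, 0], "fingers": 0.1}
    - {"offset": [-0.02, 0.03, 0.02], "delta_rot": [0, 0, 0], "fingers": 0.1}

```text
clock: 19.77
position: [0.4707, -0.1945, 0.193]
eef_rot: [[-0.995, 0.1, 0.009], [0.1, 0.995, -0.004], [-0.009, -0.003, -1.0]]
contact_force: [0.4, 0.4, 1.9]
grip_width: 0.552
```

Emit:
servo_tool:
  motion:
    - {"offset": [-0.02, 0.035, 0], "delta_rot": [0, 0, 0], "fingers": 0.1}
    - {"offset": [-0.02, 0.035, 0], "delta_rot": [0, 0, 0], "fingers": 0.1}
    - {"offset": [-0.01, 0.038, 0], "delta_rot": [0, 0, 0], "fingers": 0.1}
    - {"offset": [0, 0.038, 0], "delta_rot": [0, 0, 0], "fingers": 0.1}
    - {"offset": [0, 0.03, 0], "delta_rot": [0, 0, 0], "fingers": 0.1}

```text
clock: 20.18
position: [0.4203, -0.017, 0.2068]
eef_rot: [[-0.994, 0.11, 0.028], [0.109, 0.994, -0.012], [-0.029, -0.009, -1.0]]
contact_force: [0.9, -0.0, 1.1]
grip_width: 0.552
```

Run:
```python
from h import *
s=vision.camera("scene");t=vision.camera("top")
st=arm.state();print(np.round(st["position"],4),st["clock"])
for n in("scene","top"):
    r=vision.trace("clip",n);print(n,[(round(x["confidence"],2),x["bbox"]) for x in r])
a=np.hstack([crop("",s,95,170,100,110,4),crop("",t,430,215,100,110,4)])
cv2.imwrite("pics/c10.png",a[...,::-1])
```

```text
[ 0.4207 -0.0153  0.2067] 20.2833
scene [(0.79, [135.1, 192.8, 168.4, 244.3])]
top [(0.67, [479.1, 235.3, 494.9, 292.8]), (0.53, [314.5, 180.8, 326.1, 210.2])]
```

View pics/c10.png

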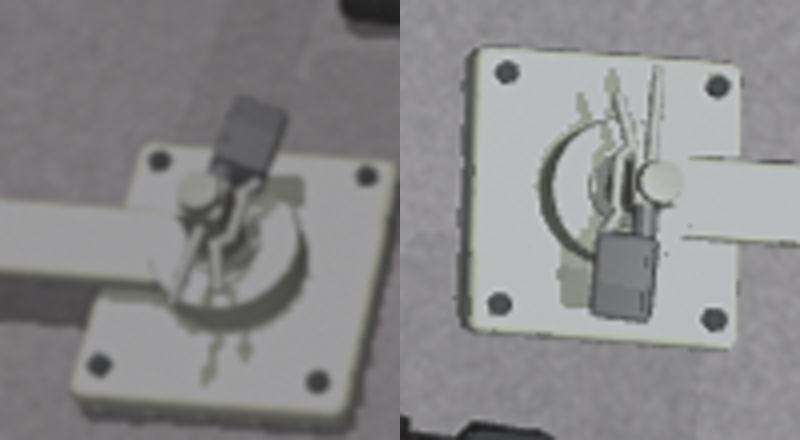

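Run:
```python
from h import *
g=lambda p:((p[0]-400+.5)/4-.5+430,(p[1]+.5)/4-.5+215)
s=lambda p:((p[0]+.5)/4-.5+95,(p[1]+.5)/4-.5+170)
P=np.array([.534,-.2299,.0715]);a=np.radians(-5.6);R=np.array([[np.cos(a),-np.sin(a),0],[np.sin(a),np.cos(a),0],[0,0,1]])
for n,u,v in(("tip",(176,302),(656,67)),("bow end",(218,303),(612,72))):
    print(n,np.round(R.T@(tri(s(u),g(v))-P)*1e3,1))
r=np.radians
for roll in(0,-15,15):
    c,q=np.cos(r(roll)),np.sin(r(roll));X=np.array([[1,0,0],[0,c,-q],[0,q,c]])
    for dx in(0,):
        print(roll)
        for k in[(-18,-12,10),(-18,12,10),(18,12,10),(18,-12,10),(90,-6,0)]:
            l=X@(np.array(k)-[39.5+dx,-6,0])*1e-3;w=P+R@l
            a1=w2px("scene",w);b1=w2px("top",w)
            print(k,np.round(((a1[0]-95)*4,(a1[1]-170)*4)),np.round(((b1[0]-430)*4+400,(b1[1]-215)*4)))
o=vision.camera("scene")
cv2.imwrite("pics/c11.png",crop("",o,130,185,50,62,9)[...,::-1])
```

```text
tip [49.1  1.6  6.5]
bow end [46.4 18.   3.2]
0
(-18, -12, 10) [218.  79.] [674. 322.]
(-18, 12, 10) [274.  83.] [615. 318.]
(18, 12, 10) [255. 153.] [617. 230.]
(18, -12, 10) [198. 149.] [676. 234.]
(90, -6, 0) [177. 312.] [656.  65.]
-15
(-18, -12, 10) [224.  77.] [668. 322.]
(-18, 12, 10) [281.  90.] [606. 318.]
(18, 12, 10) [262. 160.] [608. 231.]
(18, -12, 10) [204. 148.] [670. 234.]
(90, -6, 0) [177. 312.] [656.  65.]
15
(-18, -12, 10) [214.  81.] [678. 323.]
(-18, 12, 10) [264.  76.] [627. 318.]
(18, 12, 10) [244. 147.] [628. 230.]
(18, -12, 10) [194. 151.] [680. 235.]
(90, -6, 0) [177. 312.] [656.  65.]
```

View pics/c11.png

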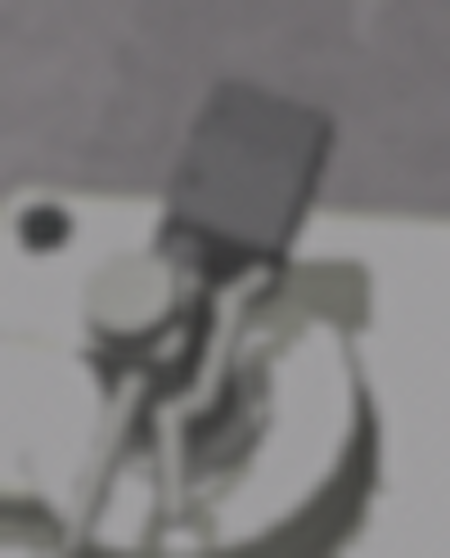

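Run:
```python
from h import *
from scipy.optimize import least_squares
o=vision.camera("scene")
st=arm.state();print(st["clock"])
P=np.array([.534,-.2299,.0715]);a=np.radians(-5.6);R=np.array([[np.cos(a),-np.sin(a),0],[np.sin(a),np.cos(a),0],[0,0,1]])
K=[(-18,-12,10),(-18,12,10),(18,12,10),(18,-12,10)]
O=np.array([(237,95),(288,111),(263.5,171),(213,155)])/4+[95,170]
def f(p):
    from scipy.spatial.transform import Rotation as Q
    X=Q.from_euler("xy",[p[0],p[2]]).as_matrix();e=[]
    for k,ob in zip(K,O):
        l=X@(np.array(k)-[39.5,-6,0])*1e-3+[p[1],0,0];e+=list(w2px("scene",P+R@l)-ob)
    return np.array(e)
q=least_squares(f,[-.3,0,0]);print(np.degrees(q.x[[0,2]]),q.x[1]*1e3,q.fun.round(1))
for i in range(4): vision.camera("top")
o2=vision.camera("scene");d=cv2.absdiff(o,o2)[180:260,120:190];print(d.max(),d.mean())
r=vision.trace("clip","scene");print(r[0]["bbox"])
```

```text
20.4833
[-21.84168023 -12.1307529 ] 1.2206710086374717 [-0.8 -0.2  0.2  0.5  0.8  0.1 -0.7 -0.6]
5 0.5539285714285714
[135.4, 194.3, 168.5, 244.3]
```

Run:
```python
from h import *
a=cv2.imread("pics/scene0.png");b=vision.camera("scene")[...,::-1]
d=cv2.absdiff(a,np.ascontiguousarray(b)).max(2)
for n,(x,y,w,h) in dict(stud=(305,285,30,45),lens=(360,295,30,38),torch=(415,265,25,72),spray=(450,305,55,65),dish=(355,335,60,60),paddle=(210,340,105,48)).items(): print(n,int((d[y:y+h,x:x+w]>25).sum()))
r=vision.trace("driver","scene");print([(round(x["confidence"],2),x["bbox"]) for x in r][:2])
print(arm.finish_job())
```

```text
stud 0
lens 0
torch 0
spray 0
dish 0
paddle 0
[(0.61, [178.1, 161.4, 263.7, 179.3])]
the job is handed in; nothing more can be done
None
```

I fitted the R-clip to the pivot pin and handed the job in at about 21 s, with the gripper open and clear of the clip.

**What I did:**
- I touched the pin's top with closed fingers at z = 0.0876 m, which puts the hole at about 0.0716 m. I touched both its sides to find the hole's line.
- I pulled the clip out of the holder by its wires, laid it on the mat and let go.
- I took it again by the grey grip, pushed the leg through the hole and went on until the collar met the pin.

**What the forces showed:**
- The push along the leg peaked at 13 N before the crest of the bow, then turned to a pull of about +2 N as the bow sprung over.
- A firm stop followed at about 13 N.
- Touching the pin's top at the start gave nearly 40 N on the fingers for one reading.

**Last checks:**
- The tip lies about 49 mm past the pin's axis, against 50.5 mm expected, so the clip is home to within about 1 to 2 mm.
- The bow lies on the pin's +y side.
- The clip did not move between two pictures taken after release.
- **What disagreed:** after release the clip settled loosely in the 7 mm hole. It is rolled about 22° round the leg, and the grip end hangs about 7° by the tip's height. A fit to the grip's corners gave 12°, more than the hole's play allows. I left it so, because it would sag back if levelled.
- The stud, lens, torch, spray, dish and paddle are unchanged in the pictures. For the driver I only have a network detection at the spot where it lay at the start.

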